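# Clear the cardboard sheet for cutting

## Robot

A 6-joint arm with a two-finger parallel gripper is mounted at the origin on the work surface. World frame = base frame: x ahead of the robot, y to its left, z up, the work surface at z = 0. Lengths are in mm, angles in rad, forces in N, time in s.
With the tool pointing down it reaches from about 350 to 875 mm from the base axis. Payload 4.2 kg.
Tool frame: the origin (TCP) lies between the finger pads; the fingertips stand 17 mm ahead of it and the grasp point (between the pads) lies 2 mm behind it (nose_length is the distance from the TCP to the fingertips, in mm); z points along the fingers, y is the direction in which the jaws open and shut (so a half turn about z gives the same grasp; the last joint's range is limited). The gripper opens to 85 mm and grips with 20 to 120 N. Pads are 22 mm wide; open, the fingers measure 114 mm over their backs; the gripper's body (76 mm by 85 mm) begins 54 mm behind the grasp point. The pads swing forward as they close: fully open they stand 13 mm farther back than shut.
Start: joints at [-1.055, 0.385, 0.008, 0, -1.194, -0.259], TCP at [158.759, -604.479, 248.312] pointing down, gripper open.
Joint ranges: [-3.14, 3.14], [-1.21, 2.06], [-1.07, 1.41], [-3.16, 2.05], [-2.99, -0.16], [-3.1, 3.1]. Speed limits (rad/s): [2.79, 2.79, 3.14, 3.14, 3.14, 3.14].

## Interface

Orientations are given as a unit quaternion [x, y, z, w].
In Python, from bench import * gives the robot as it stands.
- The arm moves only by the tool jog_arm, never from a script. Its argument "increments" is a list of rows, each a list of 4 numbers: the shift along the tool's x, y, z in m, then the turn about the tool's z in degrees. A call has 1 to 10 rows; each row is the pose to reach, as a shift and turn from the pose measured when the call began, along the tool's axes at that moment; what a row does not reach only later rows make up. A row lasts 1/8 s, in which the tool goes at most 62.5 mm and 10.7 degrees, less where a joint would pass 70% of its speed; a pose out of reach is approached as far as the arm can. A call with a gripper value outside its range is refused whole. "hand" is the gripper's target within -1 to 1 (fully open at 1, half-way at 0, shut at -1), set as the call begins (left out, the last holds). The fingers move at their own pace and stop on an object; the grip force is fixed at half the most. Time passes only in rows, so rows that repeat a pose let the fingers close. It gives the time, the measured TCP pose, the force and the opening at its end, in the units of the state.
- read_state(): the state, without advancing time (a new reading comes with each control period).
- get_image(name): name is "scene" or "top" or "wrist"; returns the picture (420x560x3 uint8, red, green, blue); there is no depth.
- calibration(name): a dict with "fx", "fy", "cx", "cy" (pixels), "position" and "rotation" of the camera in the world; the wrist camera has in their place "hand_eye" (4x4, takes a point from camera to tool coordinates, whose origin is the TCP and whose axes are the flange's). Camera axes: x right, y up, looking along -z (the intrinsics and any distortion apply to the point x, -y, -z); pixel columns grow to the right and rows downward; lengths in mm; the calibration is good to about 2 mm. A picture is of the moment at which its call begins: read the wrist's pose just before it. calibration takes no time and is no camera call.
- job_done(): hands the job in, once; it reports no verdict.
The state is a dict: "clock": time; "joints": joint angles; "joint_vel": joint speeds; "joint_efforts": joint torques, N m; "position": TCP position; "ee_rot": TCP orientation; "contact_force": force on the tool from outside, world axes, zero at the start; "wrist_torque": the same for the moment, N m; "gripper_width": finger opening in mm.
Only numpy, scipy, OpenCV 4.12 (cv2) and the standard library are available. Lean on these libraries where they do the work, as an engineer would, in place of code of your own. Each camera call takes 0.05 s, during which the arm holds its last target.

## Task

The ruled cardboard sheet is about to be cut, so clear it: put every hand tool lying on it (marker, highlighter, utility knife, stapler, whichever are there) into the drawer of the desk-top unit and shut the drawer fully. Stand each bottle and can from the sheet upright in a free place on the floor of the grey supplies tray, touching neither one another nor anything that already stands there. Leave the metal straightedge on the sheet, and do not shift it, the things already in the tray or the box beside it.

Things in the scene. Friction and masses are not known exactly. Their poses are not given: they have to be found in the camera images.
- cardboard: Sheet of corrugated cardboard, 400 (x) by 270 (y) by 4 mm thick, fixed flat on the dark desk, ruled with a pen grid. Origin: centre of its underside; its top is 4 mm above. The tools and bottles to clear all start on it.
- tray: Supplies tray of grey plastic, fixed, 272 by 272 mm outside, 260 by 260 mm inside, walls 6 mm thick and 18 mm high, floor 6 mm thick. Origin: centre of its underside, x and y along its sides. Five or six small things already stand in it at random, each some 50 to 60 mm across, none taller than 82 mm.
- unit_drawer0 (a joint): The one drawer of the low wooden desk-top unit (240 deep, 300 wide, 90 mm high, fixed, its front turned roughly towards the robot, papers lying on the back of its top). Value in m: 0 shut, 0.165 fully open; it starts shut or up to 15 mm ajar, has no catch, slides with about 1 N of friction and stays where it is left. Its front panel is 15 mm thick and 294 wide.
- drawer_in (a point): Centre of the drawer's inner floor, 22 mm above the desk; moves with it. x points back into the unit (opening moves it along -x). Floor x -97 to 97, y -129 to 129 mm; side walls 46, front panel 56 mm high above it. Inside the unit only 56 mm above the floor are free. Open by q, the floor is uncovered from x = -97 mm to x = q - 104 mm.
- unit_drawer0_handle (a point): Middle of the drawer's steel bar handle: a horizontal bar 11 mm thick and 120 mm long along the drawer's y, standing 35 mm in front of the front panel, 52 mm above the desk (38 mm below the unit's top). Moves with the drawer; axes as drawer_in.
- marker: Chunky marker with a squared barrel and a black cap, 108 mm long, 22 wide, 24 high, lying on the sheet or absent; belongs in the drawer. Its origin is the centre of its underside, x along its length.
- highlighter: Flat white highlighter with a grey cap, 102 mm long, 28 wide, 16 high, lying on the sheet or absent; belongs in the drawer. Its origin is the centre of its underside, x along its length.
- knife: Utility knife of dark steel, blade retracted, 108 mm long, 26 wide, 18 high (22 at its slider), lying on the sheet or absent; belongs in the drawer. Its origin is the centre of its underside, x along its length.
- stapler: Small black stapler, 106 mm long, 34 wide, 42 high (its upper arm is 30 wide), standing on its base on the sheet or absent; belongs in the drawer. Its origin is the centre of its underside, x along its length.
- glue: White plastic glue bottle, body 52 mm in diameter and 98 high, a shoulder, then a grey cylindrical cap 27 mm in diameter from 114 to 154 mm height; 0.22 kg. On the sheet or absent; belongs on the tray. Its origin is the centre of its underside; z is up as it stands.
- paint: Dark bottle of marker ink, body 50 mm in diameter and 92 high, a shoulder, then a white cylindrical cap 36 mm in diameter from 99 to 135 mm height; 0.25 kg. On the sheet or absent; belongs on the tray. Its origin is the centre of its underside; z is up as it stands.
- spray: Aerosol can of spray adhesive, 52 mm in diameter and 120 high, then a grey cap 49 mm in diameter from 120 to 162 mm height; 0.28 kg. On the sheet or absent; belongs on the tray. Its origin is the centre of its underside; z is up as it stands.
- notes: Block of note paper, 60 by 60 by 45 mm. Stands in the tray from the start, or is absent; must stay where it is. Its origin is the centre of its underside; z is up as it stands.
- tape: Roll of tan paper tape lying flat, 60 mm in diameter, 24 high. Stands in the tray from the start, or is absent; must stay where it is. Its origin is the centre of its underside; z is up as it stands.
- pin_tin: Round metal tin, 59 mm in diameter, 36 high. Stands in the tray from the start, or is absent; must stay where it is. Its origin is the centre of its underside; z is up as it stands.
- stamp: Wooden rubber stamp with a round knob handle, 44 by 30 mm, 64 high. Stands in the tray from the start, or is absent; must stay where it is. Its origin is the centre of its underside; z is up as it stands.
- sanitiser: Small pale flat bottle of hand gel, 50 by 34 mm, 80 high. Stands in the tray from the start, or is absent; must stay where it is. Its origin is the centre of its underside; z is up as it stands.
- clip_pot: Round black pot of paper clips, 58 mm in diameter, 40 high. Stands in the tray from the start, or is absent; must stay where it is. Its origin is the centre of its underside; z is up as it stands.
- ink_pad: Metal ink-pad box, 58 by 45 mm, 20 high. Stands in the tray from the start, or is absent; must stay where it is. Its origin is the centre of its underside; z is up as it stands.
- canister: White canister with a black knobbed lid, 54 mm in diameter, 80 high. Stands in the tray from the start, or is absent; must stay where it is. Its origin is the centre of its underside; z is up as it stands.
- straightedge: Metal straightedge with a raised rib, 250 mm long (its y), 32 wide, 10 high, lying across the far end of the sheet; leave it. Origin: centre of its underside.
- tissue_box: Pale cardboard tissue box, 200 (x) by 90 by 70 mm high, beside the tray; leave it. Origin: centre of its underside.

How it is judged:
By the outcome, as a careful person would: the job done as asked, in the order asked, and still so for the second after the job is handed in, with the robot touching nothing.
Of marker, highlighter, knife, stapler only 3 to 4 are there at a start; the rules pass over those that are not, and their reading is None.
Of glue, paint, spray only 2 to 3 are there at a start; the rules pass over those that are not, and their reading is None.
Of notes, tape, pin_tin, stamp, sanitiser, clip_pot, ink_pad, canister only 5 to 6 are there at a start; the rules pass over those that are not, and their reading is None.
At some moment in a run one of marker, highlighter, knife, stapler may be knocked a few centimetres aside while the robot is not near it.
It also fails if it takes over 210 s, if anything falls off the work surface, if the arm or the gripper's body presses on something with over 40 N, if the wrist force passes 120 N, or if a joint passes its speed limit or range.

## Working session

There is one attempt and no reset: what is moved stays moved. The work goes in short steps, Python scripts to look and compute and a tool call to move; the robot and the scene stay as the last step left them, time stands still between calls to the robot, and variables do not carry over. Pictures are saved under pics/ and viewed, and the job is handed in when it is done.

Besides the shell and the picture viewer there is one more tool, called after "Emit:" as name(argument=value, ...) on one line, values as JSON. jog_arm: Moves the arm, as the interface text tells. Its arguments: {"type":"object","properties":{"increments":{"type":"array"},"hand":{"type":"number"}},"required":["increments"]}

```bash
ls; mkdir -p pics
python3 - <<'E'
from bench import *
import cv2
for n in ("scene","top","wrist"):
    im=get_image(n); cv2.imwrite(f"pics/a_{n}.png",im[:,:,::-1])
    print(n,calibration(n))
print(read_state())
E
```

```text
pics
scene {'fx': 439.95844746807114, 'fy': 439.95844746807114, 'cx': 271.90508427373845, 'cy': 209.47193071993337, 'position': array([1306.31705793,  709.17929591,  709.16802487]), 'rotation': array([0.18548551, 0.43566298, 0.80091942, 0.36649826])}
top {'fx': 391.75671588565297, 'fy': 391.75671588565297, 'cx': 282.32928972462946, 'cy': 207.5509078896068, 'position': array([ 380.92392238,   49.93787102, 1211.99724103]), 'rotation': array([ 0.06075569, -0.06088814, -0.70237164,  0.70659427])}
wrist {'fx': 334.32151875024556, 'fy': 334.32151875024556, 'cx': 282.9715699895571, 'cy': 204.09508177298812, 'hand_eye': array([[-1.23282642e-03,  9.48122120e-01,  3.17903956e-01,
         8.14780304e+01],
       [ 9.99998650e-01,  1.51434545e-03, -6.38430747e-04,
        -1.21613586e-01],
       [-1.08672672e-03,  3.17902740e-01, -9.48122707e-01,
        -1.24702119e+02],
       [ 0.00000000e+00,  0.00000000e+00,  0.00000000e+00,
         1.00000000e+00]])}
{'clock': 0.15, 'joints': array([-1.05539361e+00,  3.85384044e-01,  6.97903986e-03, -3.29462231e-04,
       -1.19400030e+00, -2.58613110e-01]), 'joint_vel': array([ 0.00018117, -0.00360576,  0.00455103,  0.002181  , -0.00025591,
        0.00151923]), 'joint_efforts': array([ 4.74773833e-05, -3.92678261e+01,  1.88582200e+01,  4.18864131e+00,
       -3.41039231e-03, -1.95963112e-07]), 'position': array([ 158.6591465 , -604.12112963,  247.48909477]), 'ee_rot': array([-1.27982046e-01,  9.91776147e-01,  8.02782310e-04, -1.61827794e-04]), 'contact_force': array([ 0.1056929 , -0.64043694, -0.42530394]), 'wrist_torque': array([-0.01123246,  0.06218618,  0.03393058]), 'gripper_width': 85.49804183330286}
```

View pics/a_top.png

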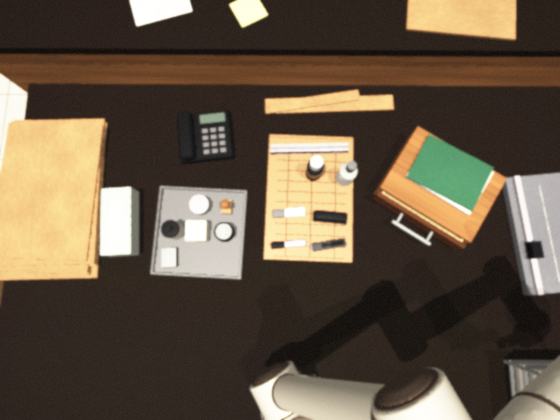

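View pics/a_scene.png

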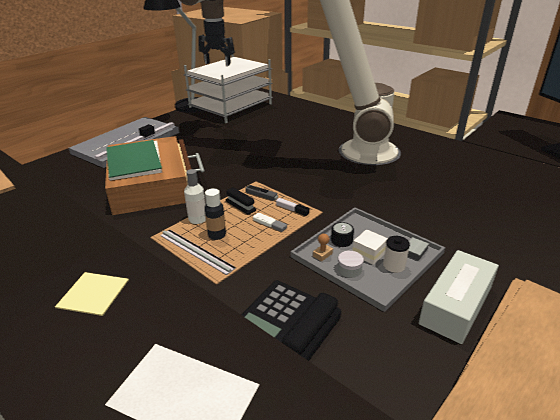

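View pics/a_wrist.png

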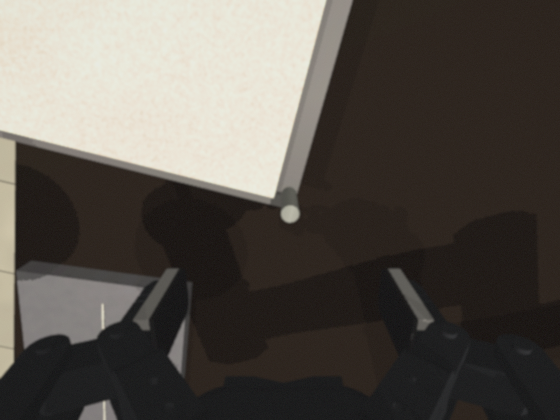

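The top view shows all four tools on the sheet: highlighter (289,212), stapler (330,216), marker (289,244) and knife (328,244). Paint is at (316,166) and glue at (347,173). The tray is at about (200,231) with six items, and the unit is at (442,185) with its handle at (412,230).

```bash
cat > h.py <<'E'
from bench import *
import numpy as np, cv2
from scipy.spatial.transform import Rotation as R
def campose(n,st=None):
    c=calibration(n)
    if n!="wrist": return c,np.array(c["position"]),R.from_quat(c["rotation"]).as_matrix()
    H=np.array(c["hand_eye"]); Rt=R.from_quat(st["ee_rot"]).as_matrix()
    return c,np.array(st["position"])+Rt@H[:3,3],Rt@H[:3,:3]
def ray(n,pts,z,st=None,cp=None):
    c,p,Rm=cp or campose(n,st)
    pts=np.atleast_2d(np.array(pts,float))
    d=np.c_[(pts[:,0]-c["cx"])/c["fx"],-(pts[:,1]-c["cy"])/c["fy"],-np.ones(len(pts))]@Rm.T
    return p+d*((z-p[2])/d[:,2])[:,None]
def proj(n,P,st=None,cp=None):
    c,p,Rm=cp or campose(n,st)
    q=(np.atleast_2d(np.array(P,float))-p)@Rm
    return np.c_[c["cx"]-c["fx"]*q[:,0]/q[:,2],c["cy"]+c["fy"]*q[:,1]/q[:,2]]
def shot(name):
    st=read_state(); im=get_image("wrist")[:,:,::-1].copy(); cv2.imwrite(f"pics/{name}.png",im)
    import pickle; pickle.dump((st,im),open(f"pics/{name}.pkl","wb")); return st,im
def toolmove(st,target,yaw=None):
    """shift in tool axes (m) and turn (deg) towards target; yaw = direction (deg, world) of tool y(jaw) mod 180"""
    Rt=R.from_quat(st["ee_rot"]).as_matrix()
    d=Rt.T@(np.array(target)-np.array(st["position"]))/1000
    t=None
    if yaw is not None:
        cur=np.degrees(np.arctan2(Rt[1,1],Rt[0,1]))
        t=-((yaw-cur+90)%180-90)   # tool z down
    return np.round(d,4),t
E
python3 - <<'E'
from h import *
im=cv2.imread("pics/a_top.png")
cv2.imwrite("pics/b1.png",cv2.resize(im[110:290,140:360],None,fx=3.6,fy=3.2,interpolation=cv2.INTER_CUBIC)[:600,:800])
crop=im[110:290,330:530]; cv2.imwrite("pics/b2.png",cv2.resize(crop,None,fx=3,fy=3,interpolation=cv2.INTER_CUBIC))
crop=im[110:290,250:370]; cv2.imwrite("pics/b3.png",cv2.resize(crop,None,fx=3.3,fy=3.3,interpolation=cv2.INTER_CUBIC))
print(ray("top",[(270,135),(352,135),(352,262),(264,261)],4))
E
```

```text
[[ 828.9810858    91.62375254    4.        ]
 [ 830.62367708 -173.59142757    4.        ]
 [ 423.45333791 -163.59688659    4.        ]
 [ 424.88076285  105.38984144    4.        ]]
```

View pics/b1.png

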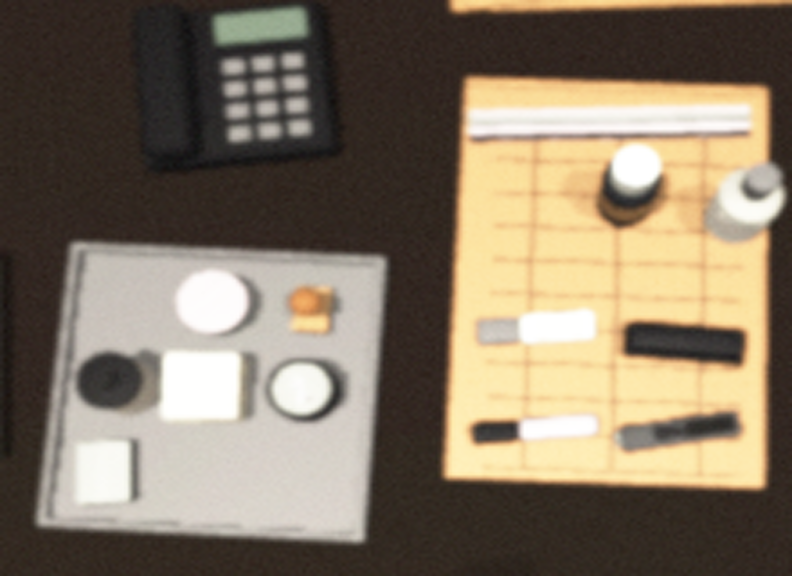

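View pics/b2.png

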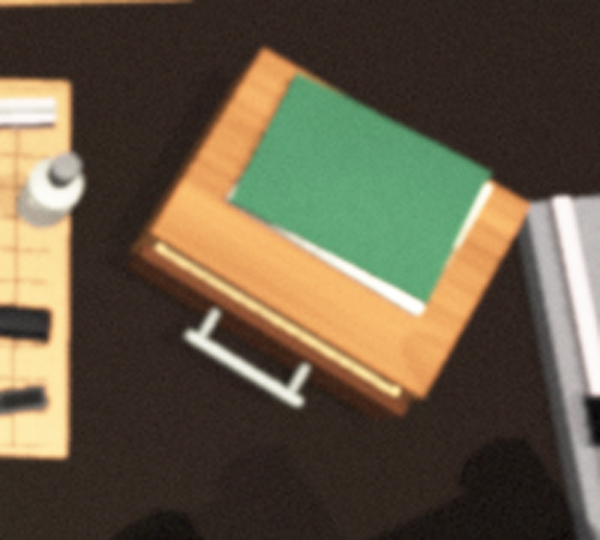

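Run:
```python
from h import *
b1=lambda p:np.array(p)/[3.6,3.2]+[140,110]
b2=lambda p:np.array(p)/3+[330,110]
np.set_printoptions(precision=1,suppress=True)
print("tray outer top z18",ray("top",b1([(72,242),(386,257),(364,541),(38,524)]),18)[:,:2])
for n,p,z in [("tin",(212,301),36),("stampbase",(310,320),8),("canister",(110,378),80),("notes",(203,386),45),("clip",(300,388),40),("inkpad",(103,470),20)]:
    print(n,ray("top",b1([p]),z)[0,:2])
for n,p,z in [("paintcap",(637,165),135),("gluecap",(763,178),154),("paint foot",(625,210),4),
  ("hl1",(477,329),18),("hl2",(595,325),18),("st1",(626,338),44),("st2",(745,345),44),("mk1",(472,432),26),("mk2",(598,427),26),("kn1",(616,438),22),("kn2",(740,424),22)]:
    print(n,ray("top",b1([p]),z)[0,:2])
print("unit top",ray("top",b2([(265,48),(528,208),(425,398),(152,232)]),90)[:,:2])
print("handle",ray("top",b2([(188,335),(300,402)]),55)[:,:2])
print("panel top",ray("top",b2([(158,247),(398,392)]),78)[:,:2], ray("top",b2([(135,260),(403,412)]),22)[:,:2])
```

```text
tray outer top z18 [[655.8 432.8]
 [642.5 160.1]
 [370.3 172.6]
 [384.4 445. ]]
tin [594.8 305. ]
stampbase [581.6 225.5]
canister [515.2 374.7]
notes [512.3 307.1]
clip [511.5 227.2]
inkpad [434.9 393. ]
paintcap [701.9 -47.5]
gluecap [ 685.  -143.5]
paint foot [694.6 -48.4]
hl1 [572.   80.6]
hl2 [576.5 -20.6]
st1 [560. -45.]
st2 [ 553.9 -144.5]
mk1 [472.2  83.6]
mk2 [477.5 -22.3]
kn1 [467.5 -37.6]
kn2 [ 481.4 -142.3]
unit top [[ 828.3 -358.5]
 [ 664.5 -607.9]
 [ 477.3 -492.4]
 [ 638.1 -237.8]]
handle [[ 541.5 -278.7]
 [ 475.7 -386.1]]
panel top [[ 625.7 -246.3]
 [ 484.  -472.6]] [[ 623.9 -236.6]
 [ 468.9 -502. ]]
```

Run:
```python
from h import *
st=read_state(); print(toolmove(st,(500,-325,240),147.7), st["clock"])
```

```text
(array([-0.401 ,  0.1833,  0.0077]), np.float64(-42.994004477443895)) 0.15
```

Emit:
jog_arm(increments=[[-0.401,0.183,0.008,-43],[-0.401,0.183,0.008,-43],[-0.401,0.183,0.008,-43],[-0.401,0.183,0.008,-43],[-0.401,0.183,0.008,-43],[-0.401,0.183,0.008,-43],[-0.401,0.183,0.008,-43],[-0.401,0.183,0.008,-43],[-0.401,0.183,0.008,-43],[-0.401,0.183,0.008,-43]])

```text
clock: 1.4
position: [499.1, -326.0, 239.7]
ee_rot: [-0.482, 0.876, 0.001, -0.0]
contact_force: [-0.2, -0.3, 0.2]
gripper_width: 85.3
```

Run:
```python
from h import *
st,im=shot("c1"); print(st["position"],st["joints"],st["clock"])
print(proj("wrist",[(508,-332,57),(541,-279,57),(476,-386,57)],st))
```

```text
[ 499.09637912 -326.02183979  239.69269374] [-0.30790516  0.34267244 -0.0774878  -0.00143604 -1.15206103 -0.25660226] 1.4
[[271.51077199 182.01845618]
 [272.77185799 241.9876721 ]
 [268.52318896 113.64738774]]
```

View pics/c1.png

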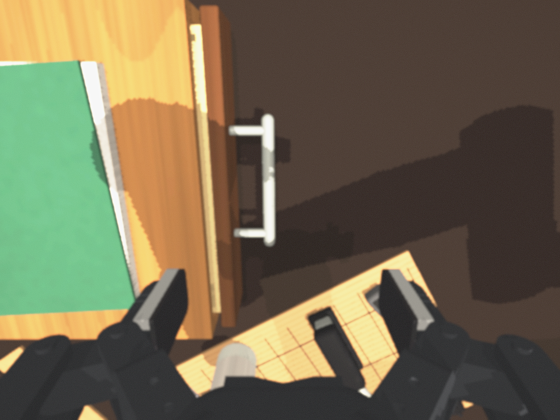

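The wrist view shows the handle bar from (268,116) to (270,243), with the panel to its left and the stapler and knife at the bottom.

Run:
```python
from h import *
import pickle
np.set_printoptions(precision=1,suppress=True)
st,im=pickle.load(open("pics/c1.pkl","rb"))
g=im.min(axis=2); m=np.zeros_like(g); m[100:260,250:290]=(g[100:260,250:290]>105)
ys,xs=np.nonzero(m)
r,c,_=0,0,0
f=cv2.fitLine(np.c_[xs,ys].astype(np.float32),cv2.DIST_HUBER,0,.01,.01).ravel()
print(f, ys.min(),ys.max(), xs.min(),xs.max())
x0,y0=f[2:];k=f[0]/f[1]
e=[(x0+k*(ys.min()-y0),ys.min()),(x0+k*(ys.max()-y0),ys.max())]
P=ray("wrist",e,57.5,st); print(P); d=P[1]-P[0]; print(np.linalg.norm(d), "y axis ang",np.degrees(np.arctan2(d[1],d[0])), P.mean(0))
# unit front top edge z90 and panel outer edges
Q=ray("wrist",[(193,25),(213,338)],90,st); d=Q[1]-Q[0];print(Q,np.degrees(np.arctan2(d[1],d[0])))
P2=ray("wrist",[(219,8),(237,322)],78,st); d=P2[1]-P2[0];print(P2,np.linalg.norm(d),np.degrees(np.arctan2(d[1],d[0])))
a=np.degrees(np.arctan2(d[1],d[0]))-90
print(toolmove(st,(*P.mean(0)[:2],50),a))
```

```text
[  0.    1.  267.3 178.9] 114 245 250 274
[[ 477.5 -386.6   57.5]
 [ 546.7 -279.    57.5]]
127.9981014056581 y axis ang 57.27429920773388 [ 512.1 -332.8   57.5]
[[ 486.1 -469.3   90. ]
 [ 639.7 -235.2   90. ]] 56.723899617356935
[[ 463.9 -471.1   78. ]
 [ 615.1 -231.2   78. ]] 283.65765007343936 57.77837544169318
(array([-0. , -0. ,  0.2]), np.float64(-0.15573269879374152))
```

```bash
sed -i 's/return np.round(d,4),t/return [float(round(v,4)) for v in d],t/' h.py
python3 - <<'E'
from h import *
st=read_state(); print(toolmove(st,(511,-332,50),147.3))
E
```

```text
([-0.0013, -0.0135, 0.1898], np.float64(0.3023566837970577))
```

Emit:
jog_arm(increments=[[-0.001,-0.013,0.06,0.3],[-0.001,-0.013,0.11,0.3],[-0.001,-0.0135,0.14,0.3],[-0.001,-0.0135,0.16,0.3],[-0.001,-0.0135,0.18,0.3],[-0.001,-0.0135,0.189,0.3],[-0.001,-0.0135,0.189,0.3]], hand=-0.25)

```text
clock: 2.33
position: [511.2, -333.8, 52.0]
ee_rot: [-0.479, 0.878, -0.0, 0.001]
contact_force: [0.5, 0.2, 0.3]
gripper_width: 31.9
```

Emit:
jog_arm(increments=[[0,0,0,0],[0,0,0,0],[0,0,0,0],[0,0,0,0]], hand=-1)

```text
clock: 2.82
position: [511.3, -334.5, 52.7]
ee_rot: [-0.479, 0.878, -0.001, 0.001]
contact_force: [-1.3, -4.6, 4.5]
gripper_width: 8.4
```

Emit:
jog_arm(increments=[[0,0.01,0,0],[0,0.03,0,0],[0,0.05,0,0],[0,0.07,0,0],[0,0.09,0,0],[0,0.11,0,0],[0,0.125,0,0],[0,0.132,0,0],[0,0.132,0,0]])

```text
clock: 3.95
position: [398.1, -262.7, 52.6]
ee_rot: [-0.479, 0.878, 0.0, -0.001]
contact_force: [-4.3, -4.3, 6.0]
gripper_width: 8.9
```

Emit:
jog_arm(increments=[[0,0,0,0],[0,0,0,0],[0,0,-0.03,0],[0,0,-0.09,0],[0,0,-0.15,0],[0,0,-0.19,0],[0,0,-0.19,0]], hand=-0.3)

```text
clock: 4.82
position: [400.2, -262.8, 246.0]
ee_rot: [-0.479, 0.878, -0.003, 0.002]
contact_force: [0.5, -0.5, -0.5]
gripper_width: 29.7
```

Run:
```python
from h import *
st,im=shot("c2"); print(st["position"],st["clock"])
cv2.imwrite("pics/c2t.png",cv2.resize(get_image("top")[100:300,240:520,::-1],None,fx=2.8,fy=2.8))
```

```text
[ 400.2000733  -262.75830268  245.96096974] 4.825
```

View pics/c2.png

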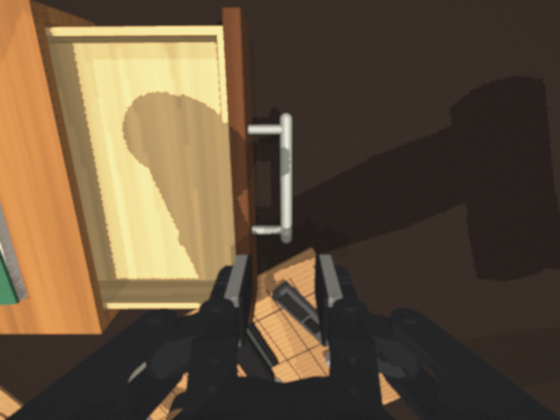

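View pics/c2t.png

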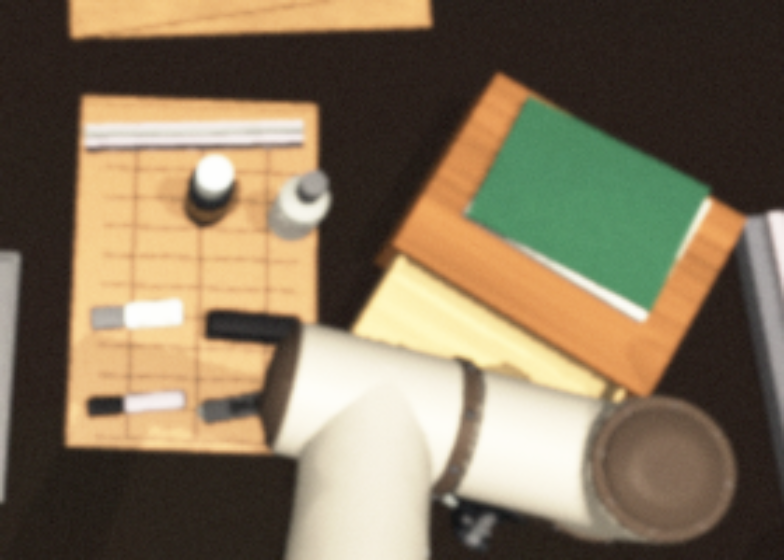

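The drawer is open: its handle runs (286,115)–(287,242) and the pale floor is visible. Nothing on the sheet has been touched.

Run:
```python
from h import *
import pickle
np.set_printoptions(precision=1,suppress=True)
st,im=pickle.load(open("pics/c2.pkl","rb"))
P=ray("wrist",[(286,115),(286.5,242)],57.5,st); d=P[1]-P[0]; a=np.arctan2(d[1],d[0]);print(np.degrees(a),P.mean(0),np.linalg.norm(d))
W=ray("wrist",[(223,30),(239,302)],68,st);d=W[1]-W[0]; print(W,np.linalg.norm(d),np.degrees(np.arctan2(d[1],d[0])))
a=np.radians(57.3)
xu=np.array([np.sin(a),-np.cos(a)]);yu=np.array([np.cos(a),np.sin(a)])
h=P.mean(0)[:2]; D=h+147*xu; print("D",D,xu,yu)
# floor corners
for p,z in [((75,43),22),((118,278),22),((217,43),22),((232,280),22),((223,30),68),((239,302),68),((250,160),78),((108,332),90),((30,2),90)]:
    q=ray("wrist",[p],z,st)[0,:2]-D; print(p,q@xu,q@yu)
```

```text
57.629156659799634 [ 399.8 -260.3   57.5] 126.3799708741546
[[ 372.7 -398.3   68. ]
 [ 511.1 -179.3   68. ]] 259.094910124771 57.694907539251915
D [ 523.5 -339.7] [ 0.8 -0.5] [0.5 0.8]
(75, 43) 53.82921434698914 -127.24802890619046
(118, 278) 53.52199033717619 127.40697614409913
(217, 43) -81.22423634304224 -126.97095872484955
(232, 280) -82.59389331785738 129.7434537606656
(223, 30) -95.27947531797203 -130.84444366158226
(239, 302) -97.065256472236 128.24431224695235
(250, 160) -114.81028005240161 -26.00242433736235
(108, 332) 34.90109550402565 149.20550426498193
(30, 2) 42.67783017691959 -146.30412743361876
```

Run:
```python
from h import *
st=read_state(); print(toolmove(st,(525,-30,250),178))
```

```text
([-0.2638, 0.0187, -0.0079], np.float64(-30.743275907610354))
```

Emit:
jog_arm(increments=[[-0.264,0.019,-0.004,-31],[-0.264,0.019,-0.004,-31],[-0.264,0.019,-0.004,-31],[-0.264,0.019,-0.004,-31],[-0.264,0.019,-0.004,-31],[-0.264,0.019,-0.004,-31],[-0.264,0.019,-0.004,-31]], hand=0.2)

```text
clock: 5.8
position: [523.9, -30.6, 245.2]
ee_rot: [-0.696, 0.718, 0.001, -0.001]
contact_force: [-1.2, -0.3, 0.1]
gripper_width: 51.4
```

Run:
```python
from h import *
st,im=shot("d1"); print(st["position"],st["clock"])
```

```text
[523.89070579 -30.63309865 245.18577562] 5.8
```

View pics/d1.png

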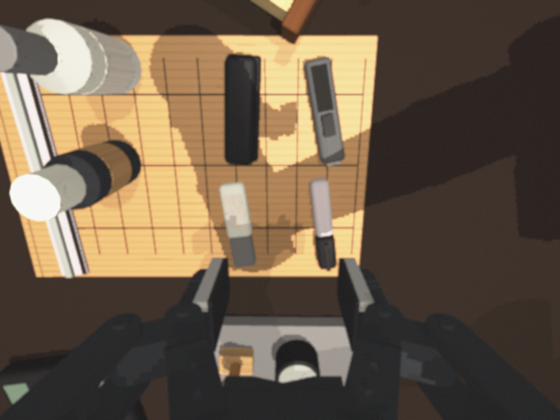

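```bash
cat > m.py <<'E'
from h import *
import pickle,sys
def meas(pic,items,L):
    st,im=pickle.load(open(f"pics/{pic}.pkl","rb"))
    for n,p,z in items:
        P=ray("wrist",p,z,st)[:,:2]; d=P[1]-P[0]
        print(n,P.mean(0).round(1),"len",np.linalg.norm(d).round(1),"ang",np.degrees(np.arctan2(d[1],d[0])).round(1))
E
python3 - <<'E'
from m import *
meas("d1",[("stapler",[(243,56),(241,163)],42),("marker",[(320,180),(326,268)],26),("knife",[(318,60),(332,161)],22),("hl",[(233,184),(243,264)],20)],0)
E
python3 -c "
import cv2;im=cv2.imread('pics/d1.png');cv2.imwrite('pics/d1z.png',cv2.resize(im[40:280,200:400],None,fx=2.5,fy=2.5,interpolation=cv2.INTER_CUBIC))"
```

```text
stapler [560.3 -95.2] len 97.8 ang 84.8
marker [480.9  30.4] len 105.7 ang 93.9
knife [478.9 -90.7] len 99.6 ang 98.5
hl [576.   29.2] len 97.4 ang 92.3
```

View pics/d1z.png

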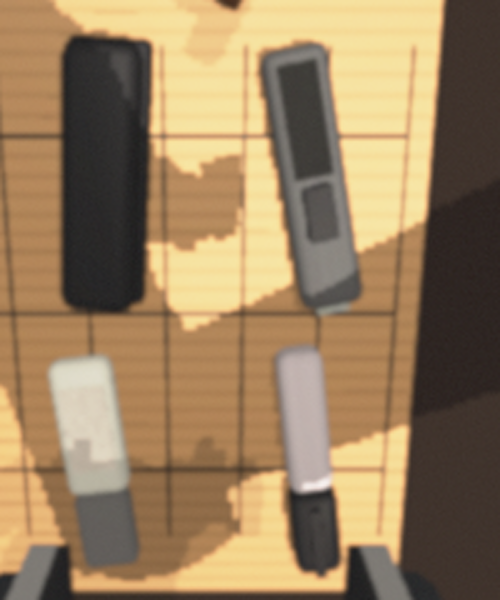

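```bash
cat >> h.py <<'E'
D=np.array([523.5,-339.7]); A=np.radians(57.5)
XU=np.array([np.sin(A),-np.cos(A)]);YU=np.array([np.cos(A),np.sin(A)])
def dr(x,y): return D+x*XU+y*YU
E
python3 - <<'E'
from m import *
meas("d1",[("stapler",[(238,55),(241,162)],42),("knife",[(318.8,58.8),(333,160)],22)],0)
st=read_state(); print(toolmove(st,(478.5,-90.5,120),188.5)); 
print(dr(-57,62),dr(-57,-62),dr(-8,62),dr(-4,-62))
E
```

```text
stapler [562.5 -96.2] len 97.4 ang 87.4
knife [478.  -91.7] len 99.7 ang 98.7
([0.0611, 0.0432, 0.1257], np.float64(-10.336438259156608))
[ 508.73926331 -256.78365268] [ 442.11411187 -361.36419196] [ 550.06544415 -283.11133349] [ 486.8138585  -389.84107121]
```

Emit:
jog_arm(increments=[[0.03,0.02,0.04,-10.3],[0.061,0.043,0.09,-10.3],[0.061,0.043,0.14,-10.3],[0.061,0.043,0.17,-10.3],[0.061,0.043,0.2,-10.3],[0.061,0.043,0.218,-10.3],[0.061,0.043,0.221,-10.3],[0.061,0.043,0.221,-10.3]], hand=0.1)

```text
clock: 6.85
position: [478.6, -91.0, 25.2]
ee_rot: [0.757, -0.653, -0.001, 0.0]
contact_force: [0.6, 0.0, 0.2]
gripper_width: 47.2
```

Emit:
jog_arm(increments=[[0,0,0,0],[0,0,0,0],[0,0,0,0],[0,0,-0.02,0],[0,0,-0.07,0],[0,0,-0.12,0],[0,0,-0.13,0]], hand=-1)

```text
clock: 7.72
position: [480.7, -90.8, 159.0]
ee_rot: [0.757, -0.653, 0.002, -0.003]
contact_force: [-0.5, -0.5, -1.7]
gripper_width: 24.3
```

Run:
```python
from h import *
st,im=shot("d2"); print(st["position"],st["clock"])
for z in (140,42): print(toolmove(st,(*dr(-57,62),z),147.5))
```

```text
[480.72629705 -90.78709657 158.99484653] 7.725
([0.1683, -0.0032, 0.019], np.float64(40.93340993434725))
([0.1683, -0.0026, 0.117], np.float64(40.93340993434725))
```

View pics/d2.png

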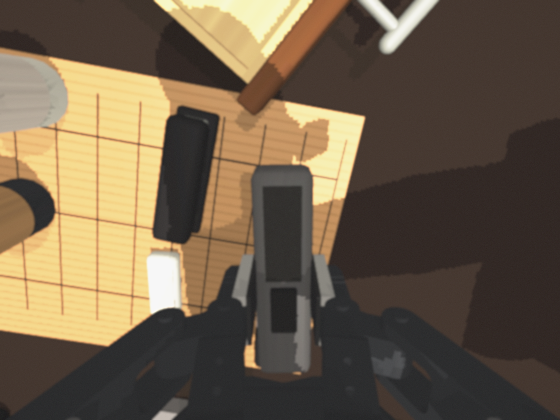

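The knife is held between the pads, spanning (285,168) to (288,370).

Run:
```python
from m import *
meas("d2",[("knife",[(284,168),(287,370)],157)],0)
```

```text
knife [480.6 -95.4] len 98.7 ang 99.3
```

Emit:
jog_arm(increments=[[0.05,-0.001,0,20],[0.1,-0.003,0,41],[0.15,-0.003,0,41],[0.168,-0.003,0,41],[0.168,-0.003,0.03,41],[0.168,-0.003,0.07,41],[0.168,-0.003,0.1,41],[0.168,-0.003,0.114,41],[0.168,-0.003,0.114,41],[0.168,-0.003,0.114,41]])

```text
clock: 9.02
position: [512.4, -259.5, 50.5]
ee_rot: [-0.483, 0.876, -0.006, 0.005]
contact_force: [-1.6, -5.5, 30.0]
gripper_width: 24.4
```

Emit:
jog_arm(increments=[[0,0,0,0],[0,0,0,0],[0,0,-0.03,0],[0,0,-0.08,0],[0,0,-0.13,0],[0,0,-0.19,0],[0,0,-0.19,0]], hand=-0.1)

```text
clock: 9.9
position: [512.0, -258.8, 244.6]
ee_rot: [-0.483, 0.876, -0.009, 0.008]
contact_force: [-0.3, -0.2, -0.1]
gripper_width: 38.4
```

Run:
```python
from h import *
st,im=shot("d3"); print(st["position"],st["clock"])
print(toolmove(st,(530,-60,240),180))
```

```text
[ 511.95601279 -258.83771508  244.57267756] 9.9
([-0.1778, 0.0909, 0.0035], np.float64(-32.25722276458603))
```

View pics/d3.png

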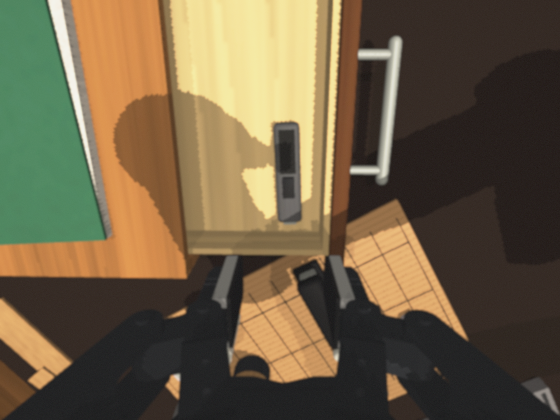

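Run:
```python
from m import *
st,im=pickle.load(open("pics/d3.pkl","rb"))
P=ray("wrist",[(397,42),(382,180)],57.5,st); print(P.mean(0),np.linalg.norm(P[1]-P[0])); d=P[1]-P[0]; print(np.degrees(np.arctan2(d[1],d[0])))
h=P.mean(0)[:2]; print("D",h+147*XU)
P=ray("wrist",[(286,123),(289,222)],42,st)[:,:2]
for q in P: print((q-D)@XU,(q-D)@YU)
print(R.from_quat(st["ee_rot"]).as_matrix()[:,2], st["joints"])
```

```text
[ 402.92917138 -261.45605245   57.5       ] 119.38292208819655
57.126713259835896
D [ 526.90771391 -340.43909488]
-51.215105138332675 9.698538822161908
-54.973294683606284 111.33418492004866
[ 0.02186392 -0.00758389 -0.99973219] [-0.18405585  0.28955365 -0.14438433  0.00384898 -1.11397652 -0.38053791]
```

Emit:
jog_arm(increments=[[-0.178,0.091,0.0,-32],[-0.178,0.091,0.0,-32],[-0.178,0.091,0.0,-32],[-0.178,0.091,0.0,-32],[-0.178,0.091,0.0,-32],[-0.178,0.091,0.0,-32]], hand=0.2)

```text
clock: 10.7
position: [528.0, -60.1, 239.5]
ee_rot: [-0.705, 0.71, -0.007, 0.003]
contact_force: [-0.2, 0.5, 0.3]
gripper_width: 51.3
```

Run:
```python
from h import *
st,im=shot("e1"); print(st["position"],st["ee_rot"],st["clock"])
```

```text
[528.02043437 -60.09099508 239.53687029] [-0.70455384  0.70961238 -0.00670982  0.00302177] 10.7
```

View pics/e1.png

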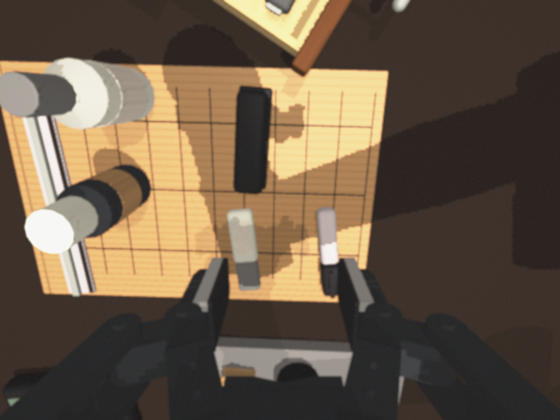

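Run:
```python
from m import *
meas("e1",[("stapler",[(254,88),(249,191)],44),("marker",[(326,208),(332,296)],26),("hl",[(239,210),(249,289)],20)],0)
st,im=pickle.load(open("pics/e1.pkl","rb"))
cv2.imwrite("pics/e1z.png",cv2.resize(im[70:310,200:400],None,fx=2.5,fy=2.5,interpolation=cv2.INTER_CUBIC))
print(toolmove(st,(561.5,-95.5,29),176.5))
```

```text
stapler [560.8 -97.7] len 97.5 ang 85.0
marker [480.3  29.7] len 109.5 ang 95.5
hl [576.4  29. ] len 99.6 ang 94.0
([0.0341, -0.0308, 0.2112], np.float64(3.0921425339443545))
```

View pics/e1z.png

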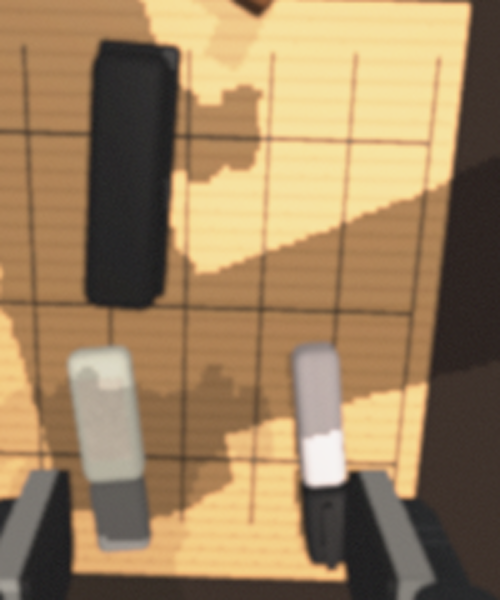

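Emit:
jog_arm(increments=[[0.034,-0.031,0.04,4],[0.034,-0.031,0.09,4],[0.034,-0.031,0.14,4],[0.034,-0.031,0.18,4],[0.034,-0.031,0.2,4],[0.034,-0.031,0.209,4],[0.034,-0.031,0.209,4]], hand=0.35)

```text
clock: 11.62
position: [561.8, -96.5, 31.3]
ee_rot: [-0.679, 0.734, -0.007, 0.003]
contact_force: [0.7, -0.6, 0.5]
gripper_width: 57.8
```

Emit:
jog_arm(increments=[[0,0,0,0],[0,0,0,0],[0,0,0,0],[0,0,-0.02,0],[0,0,-0.07,0],[0,0,-0.12,0],[0,0,-0.13,0],[0,0,-0.13,0]], hand=-1)

```text
clock: 12.62
position: [559.6, -95.5, 161.4]
ee_rot: [-0.679, 0.734, -0.007, 0.004]
contact_force: [-0.3, -1.3, -2.4]
gripper_width: 29.2
```

Run:
```python
from h import *
st,im=shot("e2"); print(st["position"],st["clock"])
print(toolmove(st,(*dr(-2,-62),56),147.5))
```

```text
[559.5878369  -95.51266262 161.37205062] 12.625
([0.2997, 0.0491, 0.1057], np.float64(27.976022875686))
```

View pics/e2.png

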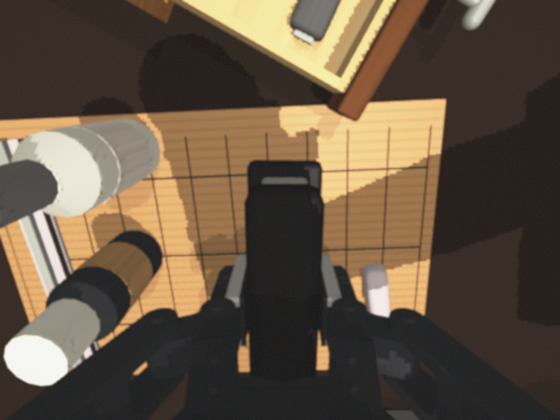

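Emit:
jog_arm(increments=[[0.06,0.01,0,14],[0.12,0.02,0,28],[0.18,0.03,0,28],[0.24,0.04,0,28],[0.3,0.049,0,28],[0.3,0.049,0.03,28],[0.3,0.049,0.07,28],[0.3,0.049,0.095,28],[0.3,0.049,0.102,28],[0.3,0.049,0.102,28]])

```text
clock: 13.92
position: [487.2, -391.0, 57.6]
ee_rot: [-0.481, 0.877, -0.004, 0.003]
contact_force: [0.2, 0.4, -1.1]
gripper_width: 29.1
```

Emit:
jog_arm(increments=[[0,0,0.003,0],[0,0,0.004,0],[0,0,0.004,0]])

```text
clock: 14.3
position: [486.6, -390.6, 54.2]
ee_rot: [-0.481, 0.877, -0.004, 0.003]
contact_force: [-4.5, 3.3, 2.9]
gripper_width: 28.9
```

Contact is starting, so I'll release.

Emit:
jog_arm(increments=[[0,0,0,0],[0,0,0,0],[0,0,-0.03,0],[0,0,-0.08,0],[0,0,-0.13,0],[0,0,-0.19,0],[0,0,-0.19,0]], hand=0.05)

```text
clock: 15.18
position: [488.3, -392.2, 252.0]
ee_rot: [-0.481, 0.877, -0.011, 0.007]
contact_force: [1.0, 0.0, -0.7]
gripper_width: 44.8
```

Run:
```python
from h import *
st,im=shot("e3"); print(st["position"],st["clock"])
print(toolmove(st,(530,10,240),184))
```

```text
[ 488.25175206 -392.15533921  251.95133781] 15.175
([-0.3617, 0.1809, 0.0079], np.float64(-36.4728659257365))
```

View pics/e3.png

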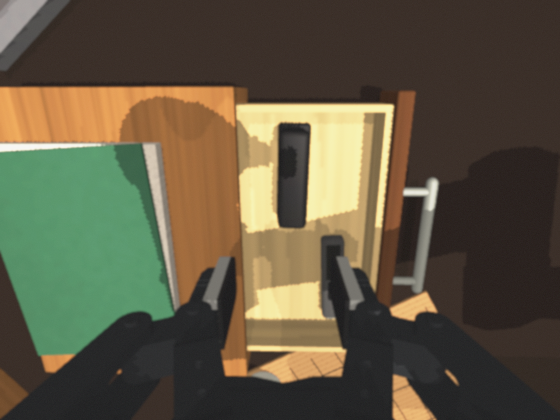

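The stapler stands in the drawer at (294,175), with the knife at (333,275). Marker and highlighter are next.

Emit:
jog_arm(increments=[[-0.362,0.181,0.0,-36],[-0.362,0.181,0.0,-36],[-0.362,0.181,0.0,-36],[-0.362,0.181,0.0,-36],[-0.362,0.181,0.0,-36],[-0.362,0.181,0.0,-36],[-0.362,0.181,0.0,-36],[-0.362,0.181,0.0,-36]], hand=0.1)

```text
clock: 16.23
position: [528.9, 13.5, 244.7]
ee_rot: [0.73, -0.684, 0.009, -0.003]
contact_force: [0.3, -0.3, 0.3]
gripper_width: 46.9
```

Run:
```python
from h import *
st,im=shot("f1"); print(st["position"],st["ee_rot"],st["clock"])
```

```text
[528.87488812  13.53892151 244.67958466] [ 0.72951462 -0.68390128  0.00889864 -0.00287556] 16.225
```

View pics/f1.png

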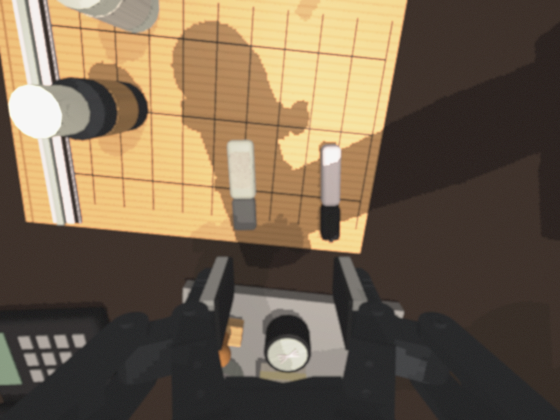

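Run:
```python
from m import *
meas("f1",[("marker",[(331,147),(330,240)],27),("hl",[(239,141),(246,229)],20)],0)
st,im=pickle.load(open("pics/f1.pkl","rb"))
print(toolmove(st,(481,30,24),183.5),toolmove(st,(576,29,23),183))
```

```text
marker [480.8  32. ] len 103.5 ang 95.6
hl [575.7  30.6] len 98.7 ang 95.9
([-0.0215, 0.0503, 0.2197], np.float64(0.20102684747701005)) ([-0.0144, -0.0444, 0.2223], np.float64(0.70102684747701))
```

Emit:
jog_arm(increments=[[-0.021,0.05,0.04,-1.3],[-0.021,0.05,0.09,-1.3],[-0.021,0.05,0.14,-1.3],[-0.021,0.05,0.18,-1.3],[-0.021,0.05,0.21,-1.3],[-0.021,0.05,0.217,-1.3],[-0.021,0.05,0.217,-1.3]], hand=0.1)

```text
clock: 17.15
position: [481.3, 27.8, 26.9]
ee_rot: [0.736, -0.677, 0.009, -0.002]
contact_force: [-0.5, -0.4, 0.6]
gripper_width: 46.4
```

Emit:
jog_arm(increments=[[0,0,0,0],[0,0,0,0],[0,0,0,0],[0,0,-0.02,0],[0,0,-0.07,0],[0,0,-0.12,0],[0,0,-0.13,0],[0,0,-0.13,0]], hand=-1)

```text
clock: 18.15
position: [479.0, 29.0, 157.5]
ee_rot: [0.736, -0.677, 0.009, -0.004]
contact_force: [0.2, -0.1, -0.2]
gripper_width: 18.3
```

Run:
```python
from h import *
st,im=shot("f2"); print(st["position"],st["clock"])
print(toolmove(st,(*dr(-57,-64),52),147.5))
```

```text
[479.04629724  28.99433072 157.5251803 ] 18.15
([0.3865, 0.0728, 0.1076], np.float64(37.33911629688487))
```

View pics/f2.png

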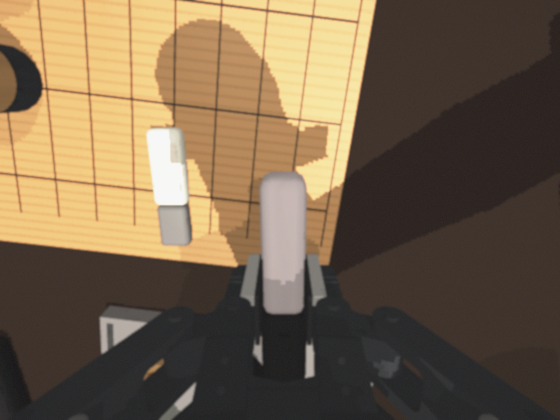

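The marker is held (width 18.3).

Emit:
jog_arm(increments=[[0.06,0.011,0,10],[0.12,0.022,0,20],[0.18,0.034,0,30],[0.24,0.045,0,37],[0.3,0.056,0,37],[0.36,0.068,0,37],[0.386,0.073,0,37],[0.386,0.073,0.03,37],[0.386,0.073,0.06,37],[0.386,0.073,0.06,37]])

```text
clock: 19.45
position: [436.3, -361.4, 94.7]
ee_rot: [-0.483, 0.876, -0.003, 0.002]
contact_force: [0.5, -0.1, -0.2]
gripper_width: 18.1
```

Run:
```python
from h import *
st=read_state(); print(toolmove(st,(*dr(-57,-64),52),147.5))
```

```text
([-0.001, -0.0046, 0.0427], np.float64(0.2691500128470352))
```

Emit:
jog_arm(increments=[[-0.001,-0.005,0.02,0],[-0.001,-0.005,0.035,0],[-0.001,-0.005,0.041,0],[-0.001,-0.005,0.043,0],[-0.001,-0.005,0.043,0]])

```text
clock: 20.08
position: [441.7, -363.5, 52.3]
ee_rot: [-0.483, 0.876, -0.004, 0.002]
contact_force: [0.6, -0.3, -0.4]
gripper_width: 18.3
```

Emit:
jog_arm(increments=[[0,0,0.003,0],[0,0,0.004,0],[0,0,0.004,0]])

```text
clock: 20.45
position: [442.3, -363.8, 49.5]
ee_rot: [-0.483, 0.875, -0.004, 0.003]
contact_force: [0.6, 0.0, 4.8]
gripper_width: 18.4
```

Emit:
jog_arm(increments=[[0,0,0,0],[0,0,0,0],[0,0,-0.03,0],[0,0,-0.08,0],[0,0,-0.13,0],[0,0,-0.19,0],[0,0,-0.19,0]], hand=-0.15)

```text
clock: 21.32
position: [442.5, -364.0, 244.9]
ee_rot: [-0.484, 0.875, -0.009, 0.006]
contact_force: [-0.9, -0.0, -0.5]
gripper_width: 36.6
```

Run:
```python
from h import *
st,im=shot("f3"); print(st["position"],st["clock"])
print(toolmove(st,(576,20,200),185))
```

```text
[ 442.50597449 -364.01250711  244.93879054] 21.325
([-0.3961, 0.0923, 0.0433], np.float64(-37.15437142746137))
```

View pics/f3.png

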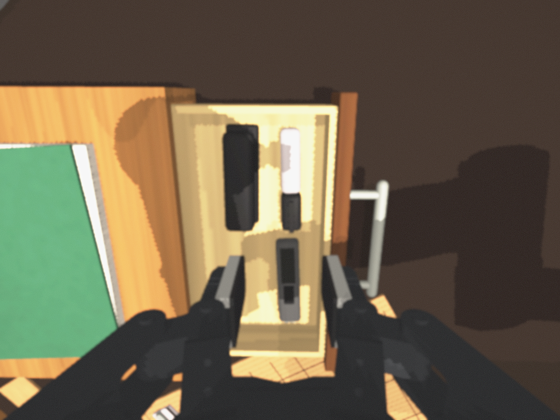

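Stapler, marker (290,180) and knife (288,280) lie apart in the drawer.

Emit:
jog_arm(increments=[[-0.396,0.092,0.02,-37],[-0.396,0.092,0.02,-37],[-0.396,0.092,0.02,-37],[-0.396,0.092,0.02,-37],[-0.396,0.092,0.02,-37],[-0.396,0.092,0.02,-37],[-0.396,0.092,0.02,-37],[-0.396,0.092,0.02,-37]], hand=0.1)

```text
clock: 22.38
position: [573.9, 23.1, 218.1]
ee_rot: [0.737, -0.676, 0.006, -0.0]
contact_force: [0.8, -0.9, 0.6]
gripper_width: 46.8
```

Run:
```python
from h import *
st,im=shot("g1"); print(st["position"],st["ee_rot"],st["clock"])
```

```text
[573.88907539  23.05831986 218.1252924 ] [ 7.37175076e-01 -6.75677625e-01  5.71242550e-03 -1.46468667e-04] 22.375
```

View pics/g1.png

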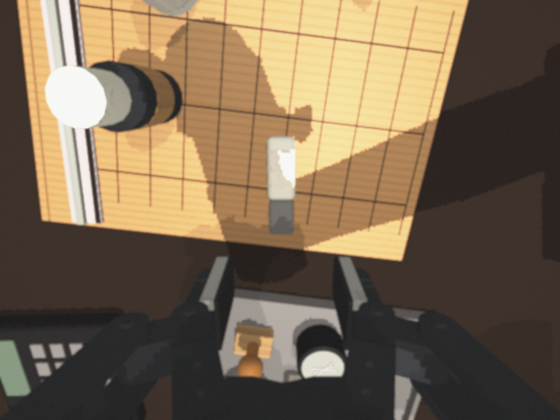

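Run:
```python
from m import *
meas("g1",[("hl",[(282,138),(281.5,233)],20)],0)
st,im=pickle.load(open("pics/g1.pkl","rb"))
print(toolmove(st,(576,29.5,23),184.5))
```

```text
hl [576.4  31. ] len 98.4 ang 94.6
([-0.0078, -0.0011, 0.1951], np.float64(0.48656727106094877))
```

Emit:
jog_arm(increments=[[-0.008,-0.001,0.04,0.5],[-0.008,-0.001,0.09,0.5],[-0.008,-0.001,0.14,0.5],[-0.008,-0.001,0.17,0.5],[-0.008,-0.001,0.19,0.5],[-0.008,-0.001,0.194,0.5],[-0.008,-0.001,0.194,0.5]], hand=0.1)

```text
clock: 23.3
position: [575.4, 27.6, 24.6]
ee_rot: [0.733, -0.68, 0.006, 0.0]
contact_force: [-0.1, -0.7, 1.0]
gripper_width: 47.0
```

Emit:
jog_arm(increments=[[0,0,0,0],[0,0,0,0],[0,0,0,0],[0,0,-0.02,0],[0,0,-0.07,0],[0,0,-0.12,0],[0,0,-0.13,0],[0,0,-0.13,0]], hand=-1)

```text
clock: 24.3
position: [574.1, 28.7, 154.9]
ee_rot: [0.733, -0.68, 0.006, -0.001]
contact_force: [0.2, -0.5, -1.5]
gripper_width: 26.3
```

Run:
```python
from h import *
st,im=shot("g2"); print(st["position"],st["clock"])
print(toolmove(st,(*dr(-7,66),52),147.5))
```

```text
[574.07490013  28.7376046  154.87161157] 24.3
([0.3058, 0.0452, 0.1048], np.float64(36.82906336013974))
```

View pics/g2.png

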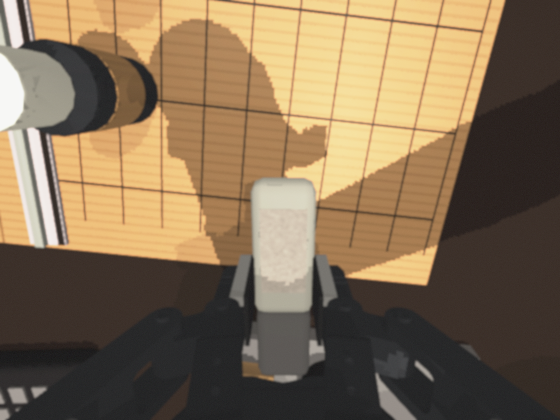

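The highlighter is held.

Emit:
jog_arm(increments=[[0.06,0.005,0,10],[0.12,0.015,0,20],[0.18,0.025,0,30],[0.24,0.035,0,37],[0.306,0.045,0,37],[0.306,0.045,0,37],[0.306,0.045,0.03,37],[0.306,0.045,0.06,37],[0.306,0.045,0.06,37]])

```text
clock: 25.48
position: [549.3, -279.1, 91.6]
ee_rot: [-0.48, 0.877, -0.002, -0.002]
contact_force: [-0.4, -0.2, -0.3]
gripper_width: 26.6
```

Run:
```python
from h import *
st=read_state(); print(toolmove(st,(*dr(-7,66),52),147.5))
```

```text
([-0.0012, -0.0037, 0.0396], np.float64(-0.1783497519344337))
```

Emit:
jog_arm(increments=[[-0.001,-0.004,0.02,0],[-0.001,-0.004,0.032,0],[-0.001,-0.004,0.04,0],[-0.001,-0.004,0.043,0],[-0.001,-0.004,0.043,0]])

```text
clock: 26.1
position: [553.3, -280.7, 48.8]
ee_rot: [-0.48, 0.877, -0.002, -0.002]
contact_force: [0.3, -0.3, -0.8]
gripper_width: 26.0
```

Emit:
jog_arm(increments=[[0,0,0.003,0],[0,0,0.004,0],[0,0,0.004,0]])

```text
clock: 26.48
position: [552.7, -280.5, 45.3]
ee_rot: [-0.48, 0.877, -0.001, -0.002]
contact_force: [-4.5, 3.2, 5.0]
gripper_width: 26.3
```

Emit:
jog_arm(increments=[[0,0,0,0],[0,0,0,0],[0,0,-0.03,0],[0,0,-0.08,0],[0,0,-0.13,0],[0,0,-0.19,0],[0,0,-0.19,0]], hand=-0.05)

```text
clock: 27.35
position: [556.5, -280.9, 241.9]
ee_rot: [-0.48, 0.877, -0.007, 0.002]
contact_force: [0.3, -0.2, -0.6]
gripper_width: 40.7
```

Run:
```python
from h import *
st,im=shot("g3"); print(st["position"],st["clock"])
print(toolmove(st,(400,-262,240),147.3))
```

```text
[ 556.4857627  -280.87360284  241.92045957] 27.35
([0.0685, 0.142, 0.0], np.float64(0.05840343691809835))
```

View pics/g3.png

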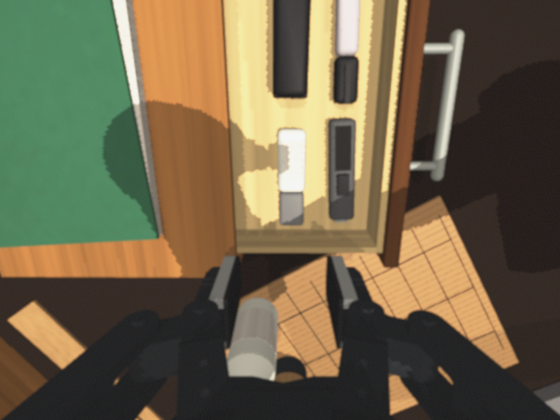

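All four tools lie flat in the drawer, and the only things left on the sheet are the bottles and the straightedge. Now I'll shut it.

Emit:
jog_arm(increments=[[0.067,0.141,0,0],[0.067,0.141,0,0],[0.067,0.141,0,0],[0.067,0.141,0,0],[0.067,0.141,0,0]], hand=-0.3)

```text
clock: 28.02
position: [400.5, -260.4, 236.9]
ee_rot: [-0.48, 0.877, -0.004, 0.0]
contact_force: [0.3, 0.0, -0.3]
gripper_width: 29.9
```

Run:
```python
from h import *
st,im=shot("g4"); print(st["position"],st["clock"])
print(toolmove(st,(400,-262,240),147.3))
```

```text
[ 400.4621191  -260.41775722  236.88913983] 28.025
([0.0016, -0.0005, -0.0031], np.float64(0.02126830916179756))
```

View pics/g4.png

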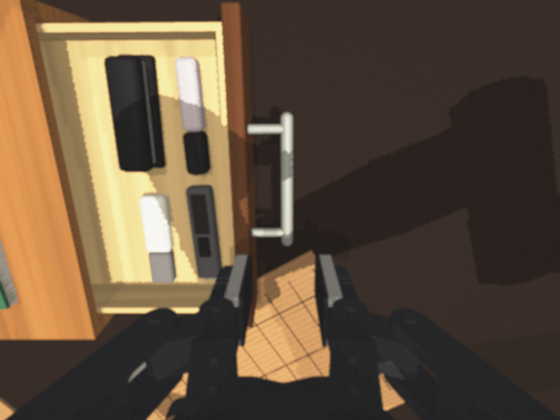

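Run:
```python
from m import *
st,im=pickle.load(open("pics/g4.pkl","rb"))
P=ray("wrist",[(287,113),(287.5,245)],57.5,st); print(P.mean(0),np.linalg.norm(P[1]-P[0]))
m=P.mean(0)[:2]
print(toolmove(st,(*m,52),147.3))
```

```text
[ 397.91351061 -259.61650962   57.5       ] 127.54416596480296
([0.0001, 0.0039, 0.1849], np.float64(0.02126830916179756))
```

Emit:
jog_arm(increments=[[0,0.003,0.06,0],[0,0.003,0.11,0],[0,0.003,0.14,0],[0,0.003,0.16,0],[0,0.003,0.178,0],[0,0.003,0.185,0],[0,0.003,0.185,0]], hand=-0.3)

```text
clock: 28.95
position: [401.3, -260.9, 52.3]
ee_rot: [-0.48, 0.877, -0.005, 0.001]
contact_force: [-1.1, -0.2, 1.0]
gripper_width: 29.7
```

Emit:
jog_arm(increments=[[0,0,0,0],[0,0,0,0],[0,0,0,0],[0,0,0,0]], hand=-1)

```text
clock: 29.45
position: [401.8, -260.8, 52.3]
ee_rot: [-0.48, 0.877, -0.005, 0.001]
contact_force: [1.7, -0.3, -0.5]
gripper_width: 8.6
```

Emit:
jog_arm(increments=[[0,-0.01,0,0],[0,-0.03,0,0],[0,-0.05,0,0],[0,-0.07,0,0],[0,-0.09,0,0],[0,-0.11,0,0],[0,-0.125,0,0],[0,-0.13,0,0],[0,-0.13,0,0]])

```text
clock: 30.58
position: [511.1, -330.2, 52.4]
ee_rot: [-0.48, 0.877, -0.005, 0.001]
contact_force: [2.9, 3.8, -7.4]
gripper_width: 8.9
```

Emit:
jog_arm(increments=[[0,-0.003,0,0],[0,-0.006,0,0],[0,-0.009,0,0],[0,-0.012,0,0],[0,-0.012,0,0]])

```text
clock: 31.2
position: [518.8, -335.2, 52.3]
ee_rot: [-0.48, 0.877, -0.002, -0.0]
contact_force: [-2.6, 8.3, 1.8]
gripper_width: 8.8
```

Emit:
jog_arm(increments=[[0,-0.002,0,0],[0,-0.004,0,0],[0,-0.006,0,0],[0,-0.006,0,0]])

```text
clock: 31.7
position: [518.9, -335.3, 52.2]
ee_rot: [-0.479, 0.878, 0.004, -0.004]
contact_force: [-7.6, 14.6, 7.7]
gripper_width: 8.8
```

Emit:
jog_arm(increments=[[0,0,0,0],[0,0,0,0],[0,0,0,0],[0,0,-0.03,0],[0,0,-0.09,0],[0,0,-0.15,0],[0,0,-0.19,0],[0,0,-0.19,0]], hand=-0.3)

```text
clock: 32.7
position: [523.2, -337.8, 247.8]
ee_rot: [-0.479, 0.878, -0.001, -0.001]
contact_force: [0.3, 0.4, -0.3]
gripper_width: 29.8
```

Run:
```python
from h import *
st,im=shot("g5"); print(st["position"],st["ee_rot"],st["clock"])
```

```text
[ 523.15167776 -337.80831177  247.80262275] [-4.79068917e-01  8.77776005e-01 -1.30794511e-03 -7.39277904e-04] 32.7
```

View pics/g5.png

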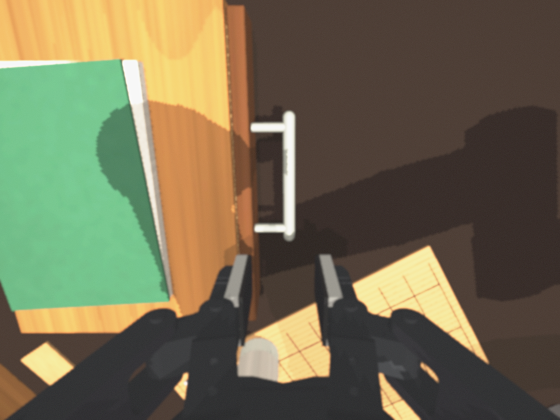

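Run:
```python
from m import *
st,im=pickle.load(open("pics/g5.pkl","rb"))
P=ray("wrist",[(289.5,113),(289.5,238)],57.5,st); print(P.mean(0),np.linalg.norm(P[1]-P[0]))
h=P.mean(0)[:2]
for p,z in [((228,8),90),((240,250),90),((246,8),78),((256,250),78)]:
    q=ray("wrist",[p],z,st)[0,:2]-h; print(p,q@XU,q@YU)
cv2.imwrite("pics/g5z.png",cv2.resize(im[0:260,180:320],None,fx=2.3,fy=2.3,interpolation=cv2.INTER_CUBIC))
t=get_image("top")[:,:,::-1]; s=get_image("scene")[:,:,::-1]
cv2.imwrite("pics/g5t.png",t); cv2.imwrite("pics/g5s.png",cv2.resize(s[100:260,70:350],None,fx=2.8,fy=2.8,interpolation=cv2.INTER_CUBIC))
```

```text
[ 517.32918176 -335.99656559   57.5       ] 124.2379789587476
(228, 8) 46.50877888016532 -139.8511441228998
(240, 250) 46.77549985202937 59.49025349825622
(246, 8) 34.252870893952 -142.32326152051976
(256, 250) 32.942178597911976 65.47709691231682
```

View pics/g5z.png

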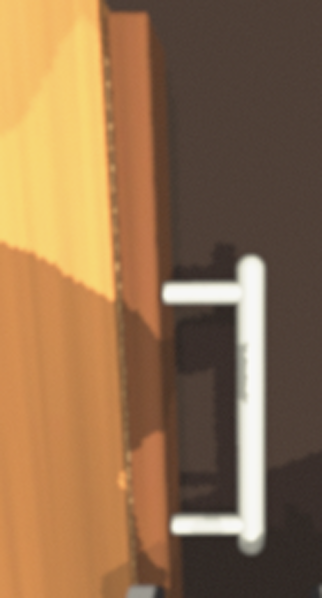

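View pics/g5s.png

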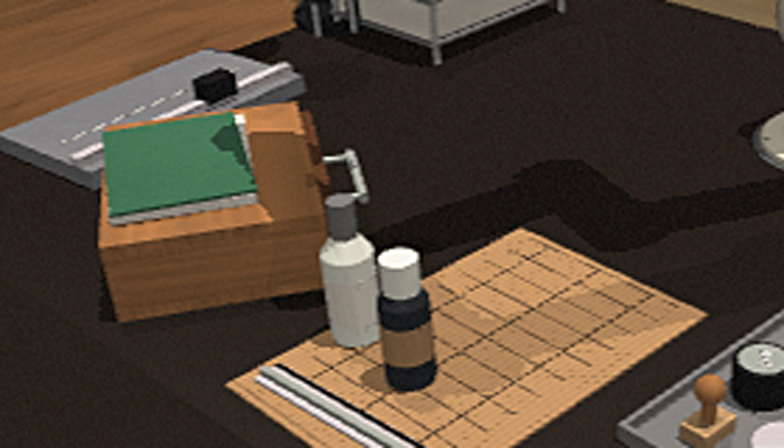

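Emit:
jog_arm(increments=[[0,0.038,0.03,0],[0,0.038,0.08,0],[0,0.038,0.13,0],[0,0.038,0.17,0],[0,0.038,0.19,0],[0,0.038,0.193,0],[0,0.038,0.193,0]], hand=-1)

```text
clock: 33.72
position: [486.6, -315.2, 48.8]
ee_rot: [-0.479, 0.878, 0.004, -0.004]
contact_force: [-0.0, 0.6, -0.3]
gripper_width: -0.2
```

Emit:
jog_arm(increments=[[0,-0.004,0,0],[0,-0.008,0,0],[0,-0.012,0,0],[0,-0.015,0,0],[0,-0.018,0,0],[0,-0.018,0,0]])

```text
clock: 34.48
position: [501.8, -325.0, 48.6]
ee_rot: [-0.479, 0.878, 0.004, -0.005]
contact_force: [0.8, -0.0, -0.6]
gripper_width: -0.0
```

Emit:
jog_arm(increments=[[0,-0.003,0,0],[0,-0.006,0,0],[0,-0.008,0,0],[0,-0.008,0,0]])

```text
clock: 34.98
position: [502.5, -325.7, 48.3]
ee_rot: [-0.478, 0.878, 0.011, -0.009]
contact_force: [-10.9, 13.8, 14.1]
gripper_width: 0.1
```

Emit:
jog_arm(increments=[[0,0.01,0,0],[0,0.025,-0.01,0],[0,0.03,-0.06,0],[0,0.03,-0.12,0],[0,0.03,-0.18,0],[0,0.03,-0.2,0],[0,0.03,-0.2,0]], hand=1)

```text
clock: 35.85
position: [483.1, -311.7, 251.6]
ee_rot: [-0.478, 0.878, 0.008, -0.007]
contact_force: [-0.5, -0.8, -0.6]
gripper_width: 85.1
```

Run:
```python
from h import *
st=read_state(); print(st["position"],R.from_quat(st["ee_rot"]).as_matrix()[:,2].round(4),st["joints"],st["clock"])
im=cv2.imread("pics/g5t.png"); cv2.imwrite("pics/g5tz.png",cv2.resize(im[170:290,140:260],None,fx=5,fy=5,interpolation=cv2.INTER_CUBIC))
```

```text
[ 483.0890014  -311.74891372  251.63792309] [-0.0203  0.0081 -0.9998] [-0.2924014   0.30770813 -0.09780036 -0.00205441 -1.18706129 -0.27990901] 35.85
```

View pics/g5tz.png

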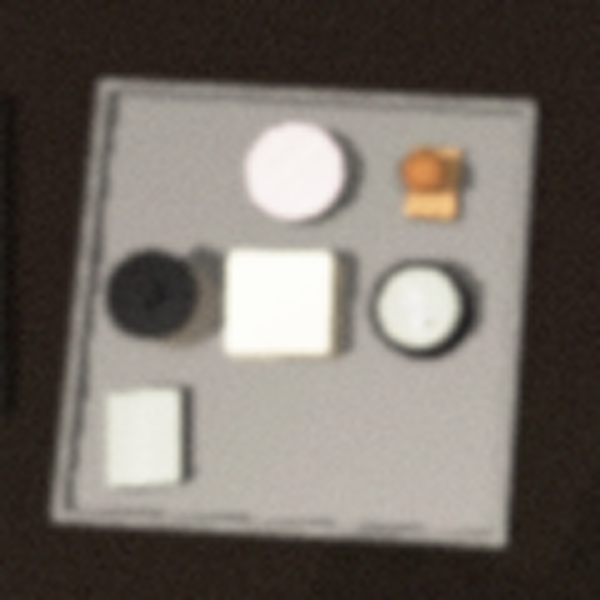

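Run:
```python
from h import *
st=read_state(); print(toolmove(st,(660,-70,290),175))
```

```text
([-0.2989, -0.0167, -0.04], np.float64(-27.838809780896895))
```

Emit:
jog_arm(increments=[[-0.299,-0.017,-0.04,-28],[-0.299,-0.017,-0.04,-28],[-0.299,-0.017,-0.04,-28],[-0.299,-0.017,-0.04,-28],[-0.299,-0.017,-0.04,-28],[-0.299,-0.017,-0.04,-28],[-0.299,-0.017,-0.04,-28]], hand=0.4)

```text
clock: 36.72
position: [659.5, -70.1, 288.0]
ee_rot: [-0.677, 0.736, 0.011, -0.006]
contact_force: [-0.3, 1.3, -0.2]
gripper_width: 59.9
```

Run:
```python
from h import *
st,im=shot("k1"); print(st["position"],st["clock"])
```

```text
[659.47318431 -70.05909691 288.02863824] 36.725
```

View pics/k1.png

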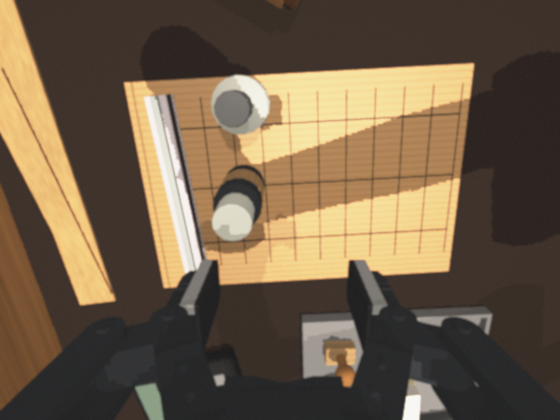

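Glue cap top is at (233,108) and paint cap top at about (233,219).

Run:
```python
from m import *
st,im=pickle.load(open("pics/k1.pkl","rb"))
cv2.imwrite("pics/k1z.png",cv2.resize(im[60:260,190:300],None,fx=3,fy=3,interpolation=cv2.INTER_CUBIC))
print(ray("wrist",[(233,108)],158,st),ray("wrist",[(233,219)],139,st))
print(proj("wrist",[(689,-143,4),(702,-47,4),(689,-143,158),(702,-47,139)],st))
```

```text
[[ 687.04190784 -142.37820673  158.        ]] [[701.81824423 -48.98291261 139.        ]]
[[246.71874111 100.68954279]
 [245.61551629 181.17066755]
 [230.21158147 107.35786655]
 [233.09610384 221.11749999]]
```

View pics/k1z.png

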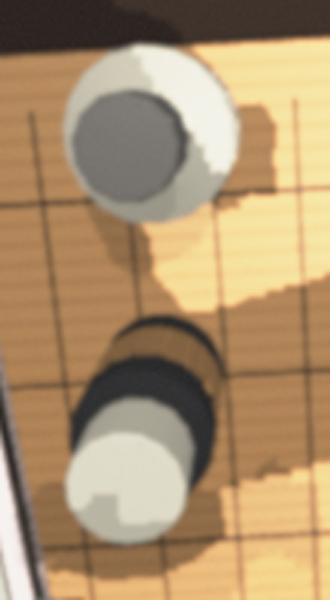

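Run:
```python
from h import *
st=read_state(); print(toolmove(st,(702,-46.5,180),175),toolmove(st,(702,-46.5,123),175))
```

```text
([-0.0271, -0.043, 0.1078], np.float64(0.12990864773530575)) ([-0.0268, -0.0444, 0.1648], np.float64(0.12990864773530575))
```

Emit:
jog_arm(increments=[[-0.027,-0.043,0.04,0],[-0.027,-0.043,0.08,0],[-0.027,-0.043,0.11,0],[-0.027,-0.044,0.14,0],[-0.027,-0.044,0.16,0],[-0.027,-0.044,0.163,0],[-0.027,-0.044,0.163,0]], hand=0.4)

```text
clock: 37.65
position: [701.7, -47.3, 125.5]
ee_rot: [-0.676, 0.737, 0.01, -0.006]
contact_force: [0.4, 0.0, 0.1]
gripper_width: 59.9
```

Emit:
jog_arm(increments=[[0,0,0,0],[0,0,0,0],[0,0,0,0],[0,0,0,0]], hand=-1)

```text
clock: 38.15
position: [702.9, -47.4, 127.3]
ee_rot: [-0.676, 0.737, 0.009, -0.004]
contact_force: [0.7, -1.0, 5.1]
gripper_width: 34.4
```

Emit:
jog_arm(increments=[[0,0,-0.02,0],[0,0,-0.06,0],[0,0,-0.1,0],[0,0,-0.1,0]])

```text
clock: 38.65
position: [705.7, -47.8, 230.0]
ee_rot: [-0.676, 0.737, 0.008, -0.002]
contact_force: [0.5, 0.5, -2.9]
gripper_width: 34.3
```

Run:
```python
from h import *
st,im=shot("k2"); print(st["position"],R.from_quat(st["ee_rot"]).as_matrix()[:,2].round(4),st["clock"])
cv2.imwrite("pics/k2s.png",get_image("scene")[:,:,::-1])
print(toolmove(st,(435,300,225),180))
```

```text
[705.71595789 -47.81231723 230.028476  ] [-0.0134  0.0081 -0.9999] 38.65
([-0.3234, 0.2993, 0.0115], np.float64(-4.889018305106532))
```

View pics/k2s.png

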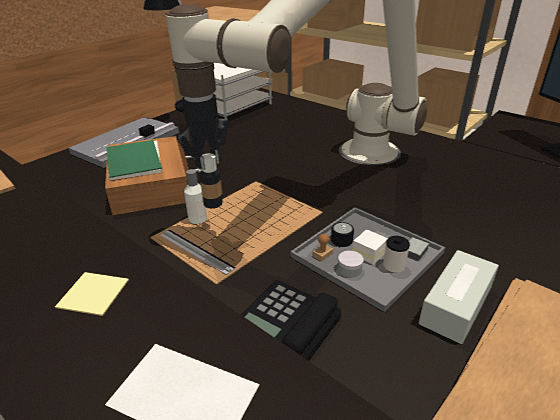

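The paint bottle is lifted with the glue and straightedge untouched. I'll carry it to the tray.

Emit:
jog_arm(increments=[[-0.042,0.039,0,-2],[-0.084,0.078,0,-5],[-0.126,0.117,0,-5],[-0.168,0.156,0,-5],[-0.21,0.195,0,-5],[-0.252,0.234,0,-5],[-0.294,0.273,0,-5],[-0.315,0.293,0,-5],[-0.323,0.299,0,-5],[-0.323,0.299,0,-5]])

```text
clock: 40.0
position: [432.7, 299.4, 232.7]
ee_rot: [0.708, -0.706, -0.011, 0.007]
contact_force: [0.3, 0.2, -3.1]
gripper_width: 34.5
```

Run:
```python
from h import *
st,im=shot("k3"); print(st["position"],R.from_quat(st["ee_rot"]).as_matrix()[:,2].round(4),st["clock"])
print(toolmove(st,(435,300,140),180))
```

```text
[432.66755469 299.44436564 232.69177868] [-0.0251  0.0061 -0.9997] 40.0
([0.0, -0.0047, 0.0926], np.float64(0.111592520021361))
```

View pics/k3.png

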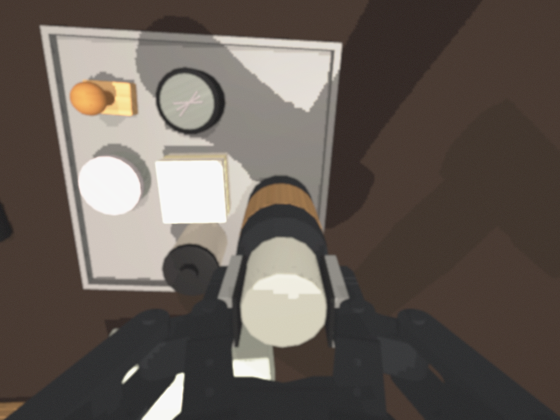

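Run:
```python
from m import *
np.set_printoptions(precision=1,suppress=True)
st,im=pickle.load(open("pics/k3.pkl","rb"))
print(ray("wrist",[(330,50),(322,210)],18,st),"\nnotes",ray("wrist",[(226,161),(228,221)],51,st),"\nclip",ray("wrist",[(187,101)],46,st),ray("wrist",[(222,104)],46,st),"\ncanister",ray("wrist",[(191,268)],86,st))
```

```text
[[384.1 182.3  18. ]
 [385.4 340.3  18. ]] 
notes [[481.1 279.4  51. ]
 [482.4 339.   51. ]] 
clip [[513.2 226.7  46. ]] [[482.6 229.2  46. ]] 
canister [[513.  370.7  86. ]]
```

Emit:
jog_arm(increments=[[0,-0.004,0.03,0],[0,-0.004,0.06,0],[0,-0.004,0.08,0],[0,-0.004,0.095,0],[0,-0.004,0.098,0],[0,-0.004,0.098,0]])

```text
clock: 40.8
position: [435.3, 299.7, 135.3]
ee_rot: [0.707, -0.707, -0.011, 0.006]
contact_force: [0.2, -0.0, -2.4]
gripper_width: 34.5
```

Emit:
jog_arm(increments=[[0,0,0.002,0],[0,0,0.004,0],[0,0,0.005,0],[0,0,0.005,0]])

```text
clock: 41.3
position: [435.1, 299.7, 130.3]
ee_rot: [0.707, -0.707, -0.011, 0.006]
contact_force: [0.2, -0.8, -2.8]
gripper_width: 34.2
```

Emit:
jog_arm(increments=[[0,0,0.001,0],[0,0,0.002,0],[0,0,0.002,0]])

```text
clock: 41.68
position: [435.2, 300.0, 129.3]
ee_rot: [0.707, -0.707, -0.011, 0.006]
contact_force: [-3.2, -0.2, 5.2]
gripper_width: 34.3
```

Emit:
jog_arm(increments=[[0,0,0,0],[0,0,0,0],[0,0,0,0],[0,0,0,0],[0,0,-0.03,0],[0,0,-0.07,0],[0,0,-0.12,0],[0,0,-0.16,0],[0,0,-0.16,0]], hand=0.4)

```text
clock: 42.8
position: [440.2, 299.9, 293.1]
ee_rot: [0.708, -0.707, -0.011, 0.001]
contact_force: [-0.5, 0.3, -0.1]
gripper_width: 60.0
```

Run:
```python
from h import *
st,im=shot("k4"); print(st["position"],R.from_quat(st["ee_rot"]).as_matrix()[:,2].round(4),st["clock"])
cv2.imwrite("pics/k4s.png",get_image("scene")[:,:,::-1])
print(toolmove(st,(670,-130,290),175))
```

```text
[440.21423129 299.90142837 293.1114504 ] [-0.0172  0.0132 -0.9998] 42.8
([0.4302, -0.2291, -0.0065], np.float64(5.090355619425736))
```

View pics/k4.png

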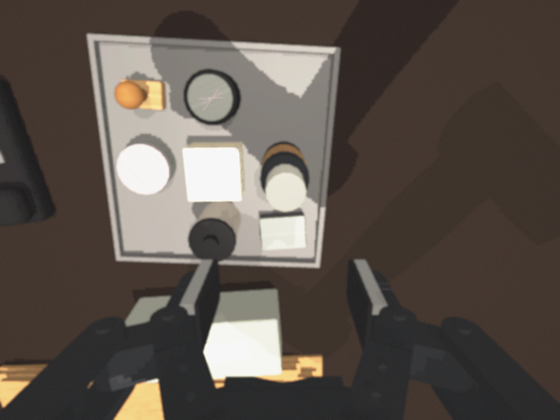

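View pics/k4s.png

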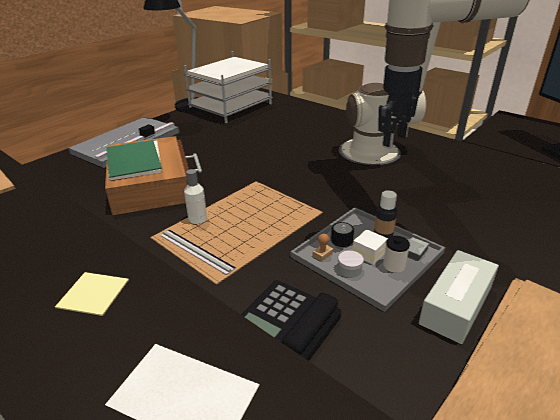

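The paint bottle stands upright in the tray, clear of the notes and ink pad. Now the glue.

Emit:
jog_arm(increments=[[0.43,-0.229,0,5],[0.43,-0.229,0,5],[0.43,-0.229,0,5],[0.43,-0.229,0,5],[0.43,-0.229,0,5],[0.43,-0.229,0,5],[0.43,-0.229,0,5],[0.43,-0.229,0,5],[0.43,-0.229,0,5],[0.43,-0.229,0,5]], hand=0.3)

```text
clock: 44.15
position: [667.3, -130.9, 278.4]
ee_rot: [-0.676, 0.737, 0.012, -0.007]
contact_force: [-0.0, 0.6, 0.6]
gripper_width: 55.4
```

Run:
```python
from h import *
st,im=shot("n1"); print(st["position"],st["clock"])
```

```text
[ 667.30991391 -130.91669553  278.36172184] 44.15
```

View pics/n1.png

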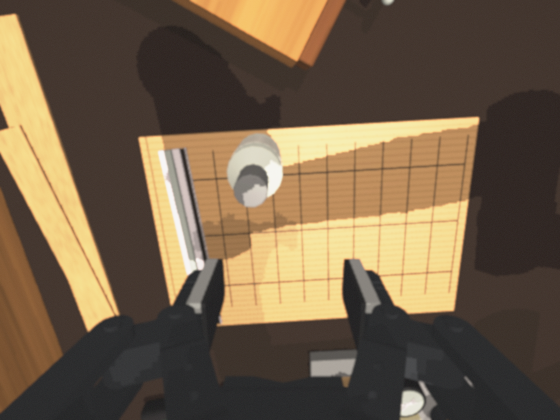

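Run:
```python
from h import *
st=read_state()
g=ray("wrist",[(251,191)],158,st)[0]; print(g)
print(toolmove(st,(g[0],g[1]+.5,137),175))
```

```text
[ 688.09088085 -141.24998924  158.        ]
([0.0095, -0.0253, 0.1415], np.float64(0.09681123411635895))
```

Emit:
jog_arm(increments=[[0.009,-0.025,0.03,0],[0.009,-0.025,0.06,0],[0.0095,-0.025,0.09,0],[0.0095,-0.025,0.12,0],[0.0095,-0.025,0.136,0],[0.0095,-0.025,0.14,0],[0.0095,-0.025,0.14,0]], hand=0.3)

```text
clock: 45.08
position: [688.4, -140.4, 139.6]
ee_rot: [-0.676, 0.736, 0.011, -0.006]
contact_force: [-0.3, 0.1, 1.1]
gripper_width: 55.5
```

Emit:
jog_arm(increments=[[0,0,0,0],[0,0,0,0],[0,0,0,0],[0,0,0,0]], hand=-1)

```text
clock: 45.58
position: [689.5, -140.7, 141.5]
ee_rot: [-0.677, 0.736, 0.009, -0.005]
contact_force: [-0.1, 0.6, 5.2]
gripper_width: 25.9
```

Emit:
jog_arm(increments=[[0,0,-0.02,0],[0,0,-0.06,0],[0,0,-0.1,0],[0,0,-0.1,0]])

```text
clock: 46.08
position: [692.7, -141.5, 244.7]
ee_rot: [-0.677, 0.736, 0.007, -0.003]
contact_force: [0.3, 0.9, -2.1]
gripper_width: 25.5
```

Run:
```python
from h import *
st=read_state(); print(st["position"],R.from_quat(st["ee_rot"]).as_matrix()[:,2].round(4),st["clock"])
print(toolmove(st,(435,214,245),178))
```

```text
[ 692.69502267 -141.54656118  244.69759509] [-0.0143  0.0067 -0.9999] 46.075
([-0.3325, 0.2867, 0.0058], np.float64(-2.839930253680052))
```

Emit:
jog_arm(increments=[[-0.042,0.036,0,-2],[-0.084,0.072,0,-3],[-0.126,0.108,0,-3],[-0.168,0.144,0,-3],[-0.21,0.181,0,-3],[-0.252,0.217,0,-3],[-0.29,0.25,0,-3],[-0.318,0.274,0,-3],[-0.332,0.286,0,-3],[-0.332,0.286,0,-3]])

```text
clock: 47.32
position: [434.1, 213.6, 249.1]
ee_rot: [-0.696, 0.718, 0.008, -0.005]
contact_force: [-0.2, -0.5, -2.7]
gripper_width: 25.9
```

Run:
```python
from h import *
st,im=shot("n2"); print(st["position"],st["clock"])
print(toolmove(st,(435,213,147),178))
```

```text
[434.12028366 213.57904116 249.08051758] 47.325
([0.001, -0.0027, 0.102], np.float64(0.2659966232448312))
```

View pics/n2.png

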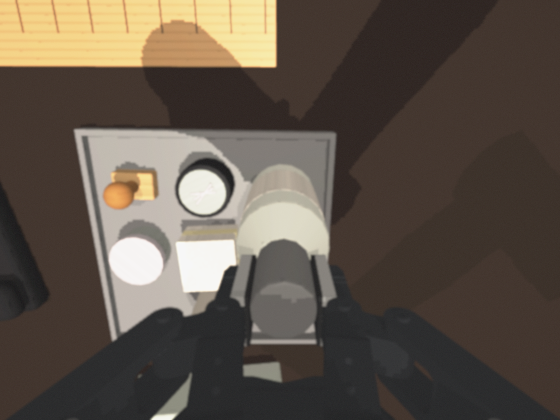

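Emit:
jog_arm(increments=[[0.001,-0.003,0.03,0],[0.001,-0.003,0.06,0],[0.001,-0.003,0.085,0],[0.001,-0.003,0.098,0],[0.001,-0.003,0.101,0],[0.001,-0.003,0.101,0]])

```text
clock: 48.12
position: [436.5, 212.6, 148.7]
ee_rot: [-0.696, 0.718, 0.008, -0.004]
contact_force: [0.4, -0.3, -2.4]
gripper_width: 25.7
```

Emit:
jog_arm(increments=[[0,0,0.001,0],[0,0,0.002,0],[0,0,0.003,0],[0,0,0.003,0]])

```text
clock: 48.62
position: [436.4, 212.6, 145.8]
ee_rot: [-0.696, 0.718, 0.008, -0.004]
contact_force: [-0.3, -0.5, -2.0]
gripper_width: 25.7
```

Emit:
jog_arm(increments=[[0,0,0.001,0],[0,0,0.002,0],[0,0,0.003,0],[0,0,0.003,0]])

```text
clock: 49.12
position: [436.4, 212.7, 143.3]
ee_rot: [-0.696, 0.718, 0.008, -0.004]
contact_force: [-1.9, 0.0, 5.6]
gripper_width: 25.6
```

Emit:
jog_arm(increments=[[0,0,0,0],[0,0,0,0],[0,0,0,0],[0,0,0,0],[0,0,-0.03,0],[0,0,-0.07,0],[0,0,-0.12,0],[0,0,-0.16,0],[0,0,-0.16,0]], hand=0.25)

```text
clock: 50.25
position: [440.3, 212.7, 306.9]
ee_rot: [-0.696, 0.718, 0.007, 0.0]
contact_force: [-0.1, -0.6, 0.3]
gripper_width: 53.4
```

Run:
```python
from h import *
st,im=shot("q1"); print(st["position"],st["clock"])
cv2.imwrite("pics/q1s.png",get_image("scene")[:,:,::-1])
cv2.imwrite("pics/q1t.png",get_image("top")[:,:,::-1])
print(toolmove(st,(380,-250,300),None))
```

```text
[440.29837553 212.70218798 306.92621975] 50.25
([0.4644, 0.0459, 0.0026], None)
```

View pics/q1.png

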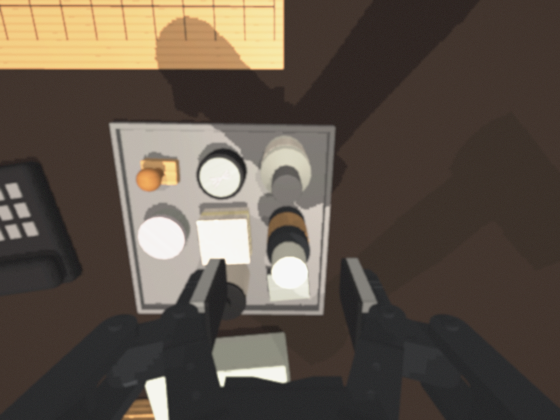

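View pics/q1s.png

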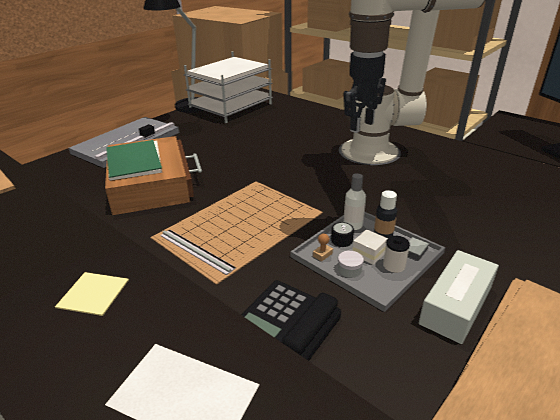

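View pics/q1t.png

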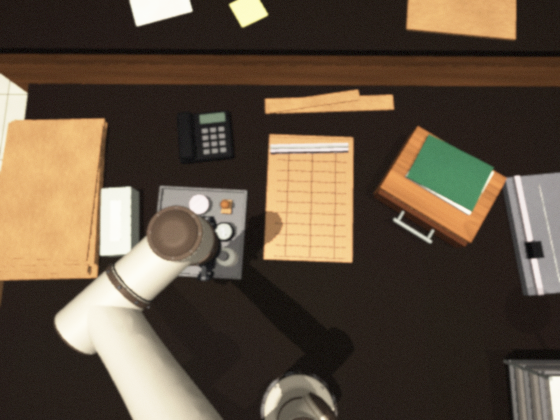

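Everything is in place, the sheet holds only the straightedge, and the arm hangs clear. I'll hand in.

Run:
```python
from bench import *
print(job_done()); print(read_state()["clock"])
```

```text
the job is handed in; nothing more can be done
None
the job is handed in; nothing more can be done
```

The job is handed in, at about 50 s of the 210 s allowed. The knife, stapler, marker and highlighter are in the drawer, which is shut. The paint and glue bottles then went into the tray at about (435,300) and (436,213) mm. There was no spray can on the sheet.

**Last checks that agreed**
- The sheet holds only the straightedge, at the same pixels in the top view as at the start.
- Both bottles stand upright with visible gaps to each other and to the six things already there. The tray items and the tissue box look unmoved by eye; I did not measure them again.
- The gripper was open and clear of everything at hand-in.

**Where checks disagreed or were rough**
- **Drawer:** it stopped hard twice, at about 14 N and then about 20 N, where it should slide with 1 N. The picture measurement put the handle about 3.6 mm farther from the unit's front than a fully shut drawer should be. I took that as image and calibration error and trusted the hard stop.
- **Knife:** I set it down in the drawer with a vertical push of about 30 N, higher than intended but under the 40 N limit.
- **Tool tilt:** the tool ended up to 1.5° off vertical after contacts. Both bottles still settled upright.

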